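# Sort a mixed tower of canteen bowls onto their piles

## Task

The clean crockery has come back as one mixed tower, upside down: a tea cup on a sauce dish on a rice bowl on a noodle bowl. Take it down from the top, one piece at a time, and set each piece, still upside down, squarely over the pile of its own kind so that it nests fully. Set them down rather than dropping them, and do not shove the piles about or disturb the sauce bottle and the chopstick holder.

Things in the scene. Friction and masses are not known exactly. Their poses are not given: they have to be found in the camera images.
- tea_cup: White tea cup with a blue rim line, upside down. Smallest, top of the tower: rim on the sauce dish's flat back, 99 mm above the counter. Rim 80 mm across, 48 mm high: a 32 mm body narrowing up to a 50 mm shoulder, then the foot to grip from above, an upright cylinder 32 mm across, 16 mm high. Wall 3 mm, 28 mm deep inside, 100 g. Origin: centre of the rim's underside; z up to the foot.
- sauce_dish: White sauce dish with a blue rim line, upside down. Shallow, third in the tower: inside rests on the rice bowl's foot, rim 81 mm above the counter. Rim 106 mm across, 30 mm high: a 18 mm body narrowing up to a 84 mm shoulder, then the foot to grip from above, an upright cylinder 44 mm across, 12 mm high. Wall 4 mm, 13 mm deep inside, 120 g. Origin: centre of the rim's underside; z up to the foot.
- rice_bowl: White rice bowl with a blue rim line, upside down. Round-bellied, second in the tower: inside rests on the noodle bowl's foot, rim 36 mm above the counter. Rim 126 mm across, 58 mm high: a 43 mm body narrowing up to a 62 mm shoulder, then the foot to grip from above, an upright cylinder 48 mm across, 15 mm high. Wall 4 mm, 38 mm deep inside, 190 g. Origin: centre of the rim's underside; z up to the foot.
- noodle_bowl: White noodle bowl with a blue rim line, upside down. Largest, a wide cone; bottom of the tower (147 mm high in all), rim on the counter. Rim 170 mm across, 74 mm high: a 56 mm body narrowing up to a 72 mm shoulder, then the foot to grip from above, an upright cylinder 52 mm across, 18 mm high. Wall 4 mm, 51 mm deep inside, 340 g. Origin: centre of the rim's underside; z up to the foot.
- tea_cup_pile: Pile of 2 tea cups like the loose one (rim 80 mm), nested upside down in 20 mm steps, one loose body 68 mm high, foot uppermost. Origin: centre of its underside on the counter, z up. The loose tea cup nests over it: inside on the top foot, rim 40 mm and foot top 88 mm above the counter, about 4 mm play sideways.
- sauce_dish_pile: Pile of 3 sauce dishes like the loose one (rim 106 mm), nested upside down in 17 mm steps, one loose body 64 mm high, foot uppermost. Origin: centre of its underside on the counter, z up. The loose sauce dish nests over it: inside on the top foot, rim 51 mm and foot top 81 mm above the counter, about 4 mm play sideways.
- rice_bowl_pile: Pile of 3 rice bowls like the loose one (rim 126 mm), nested upside down in 20 mm steps, one loose body 98 mm high, foot uppermost. Origin: centre of its underside on the counter, z up. The loose rice bowl nests over it: inside on the top foot, rim 60 mm and foot top 118 mm above the counter, about 4 mm play sideways.
- noodle_bowl_pile: Pile of 2 noodle bowls like the loose one (rim 170 mm), nested upside down in 23 mm steps, one loose body 97 mm high, foot uppermost. Origin: centre of its underside on the counter, z up. The loose noodle bowl nests over it: inside on the top foot, rim 46 mm and foot top 120 mm above the counter, about 4 mm play sideways.
- soy_bottle: Bystander: amber sauce bottle with a red cap, 60 mm across, 160 mm high, standing towards the far right corner. Origin: centre of its underside, z up. Leave it alone.
- chopstick_holder: Bystander: round steel holder, 80 mm across and 120 mm high, with wooden chopsticks up to about 225 mm, standing towards the far left corner. Origin: centre of its underside, z up. Leave it alone.
There are look-alikes about, which are no part of the job. Leave any purple look-alike of the tea_cup_pile alone. What is shaped like the tea_cup but red is not meant.

How it is judged:
By the outcome, as a careful person would: the job done as asked, in the order asked, and still so for the second after the job is handed in, with the robot touching nothing.
It also fails if it takes over 120 s, if anything falls off the work surface, if the arm or the gripper's body presses on something with over 40 N, if the wrist force passes 120 N, or if a joint passes its speed limit or range.

## Robot

A 7-joint arm with a two-finger parallel gripper is mounted at the origin on the work surface. World frame = base frame: x ahead of the robot, y to its left, z up, the work surface at z = 0. Lengths are in m, angles in rad, forces in N, time in s.
With the tool pointing down it reaches from about 0.425 to 0.95 m from the base axis. Payload 4.7 kg.
Tool frame: the origin (TCP) lies at the very end of the fingers, on their centre line; the grasp point (between the pads) lies robot.tcp_to_grasp behind it (robot.tcp_to_grasp is the distance from the TCP to the grasp point, in m); z points along the fingers, y is the line along which they close (so a half turn about z gives the same grasp; the last joint's range is limited). The gripper opens to 87 mm and grips with 3 to 60 N. Pads are 19 mm wide; open, the fingers measure 117 mm over their backs; the gripper's body (75 mm by 190 mm) begins 51 mm behind the grasp point.
Start: joints at [-1.367, 0.469, -0.049, 1.532, 0.024, 1.141, -0.082], TCP at [0.156, 0.657, 0.223] pointing down, gripper open.
Joint ranges: [-2.59, 2.59], [-0.33, 1.99], [-1.39, 1.29], [0.1, 2.45], [-1.04, 4.18], [0.21, 1.99], [-2.66, 2.66]. Speed limits (rad/s): [2.57, 2.57, 3.14, 3.14, 3.14, 3.14, 3.14].

## Interface

Orientations are given as [roll, pitch, yaw] about the fixed x, y, z axes, in that order (R = Rz(yaw) Ry(pitch) Rx(roll)).
In Python, from bench import robot gives the robot as it stands. The module is installed in compiled form; this text tells all that it offers. Calls block until the motion is done:
- robot.goto(position, orientation): joint-space move of the TCP to a pose.
- robot.movel(position, attitude=None, rate=0.15): straight line of the TCP; attitude=None keeps the orientation; rate is the mean speed in m/s.
- robot.goto_joints(angles): joint-space move.
- robot.open_gripper() and robot.clamp(grip_force=None): open the fingers fully, or close them until they stop; grip_force is the grip in N (None keeps the last).
- robot.hold(seconds).
- robot.solve_ik(position, orientation): joint angles nearest the present ones, or None.
- robot.camera(name): name is "scene" or "top"; returns a dict with "img" (384x512x3 uint8, red, green, blue), "K" (3x3 intrinsics, pixels), "extrinsics" (4x4, takes a point from world to camera coordinates). Camera axes: x right, y up, looking along -z (the intrinsics and any distortion apply to the point x, -y, -z); pixel columns grow to the right and rows downward; lengths in m; the calibration is good to about 2 mm. A picture is of the moment at which its call begins. There is no depth.
A pose or a line that the arm cannot do raises robot.IKError and nothing moves.
- robot.hand_in(): hands the job in; it is judged then, once.
Readings, each from a call of its own:
- robot.get_time(): time.
- robot.get_qpos(): joint angles.
- robot.get_joint_velocities(): joint speeds.
- robot.get_joint_torque(): joint torques, N m.
- robot.get_ee_pos(): TCP position.
- robot.get_tool_rot(): TCP orientation.
- robot.get_ft_force(): force on the tool from outside, world axes, zero at the start.
- robot.get_wrist_torque(): the same for the moment, N m.
- robot.get_finger_gap(): finger opening in m.
- robot.get_grip_force(): force on a finger pad.
Only numpy, scipy, OpenCV 4.12 (cv2) and the standard library are available. Lean on these libraries where they do the work, as an engineer would, in place of code of your own. Each camera call takes 0.05 s, during which the arm holds its last target. There are 200 camera calls.

## Working session

There is one attempt and no reset: what is moved stays moved. The work goes in short steps, each a Python script; the robot and the scene stay as the last script left them, time stands still between calls to the robot, and variables do not carry over. Pictures are saved under pics/ and viewed, at most 14 in all, crops included, and the job is handed in when it is done.

```bash
mkdir -p pics
python3 - <<'E'
from bench import robot
import cv2,numpy as np
for n in("scene","top"):
    c=robot.camera(n); cv2.imwrite(f"pics/{n}0.png",c["img"][:,:,::-1])
    print(n,c["K"].round(1).tolist(),c["extrinsics"].round(4).tolist(),[k for k in c])
print(robot.tcp_to_grasp,robot.get_tool_rot(),robot.get_time())
E
```

```text
scene [[421.1, 0.0, 252.6], [0.0, 421.1, 190.7], [0.0, 0.0, 1.0]] [[-0.0529, 0.9984, 0.0178, 0.0244], [-0.7153, -0.0503, 0.697, 0.3551], [0.6968, 0.0242, 0.7169, -1.7188], [0.0, 0.0, 0.0, 1.0]] ['img', 'K', 'extrinsics']
top [[449.6, 0.0, 254.3], [0.0, 449.6, 196.8], [0.0, 0.0, 1.0]] [[-0.0143, -0.9997, 0.0218, -0.0132], [0.992, -0.0115, 0.1258, -0.5677], [-0.1255, 0.0234, 0.9918, -1.4542], [0.0, 0.0, 0.0, 1.0]] ['img', 'K', 'extrinsics']
0.0187 [-3.13984547e+00  4.83118018e-05  2.90877998e+00] 0.1
```

View pics/scene0.png

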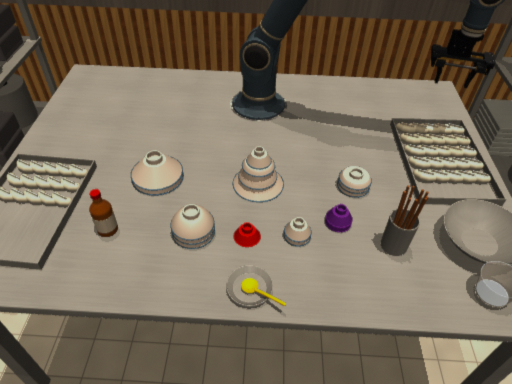

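View pics/top0.png

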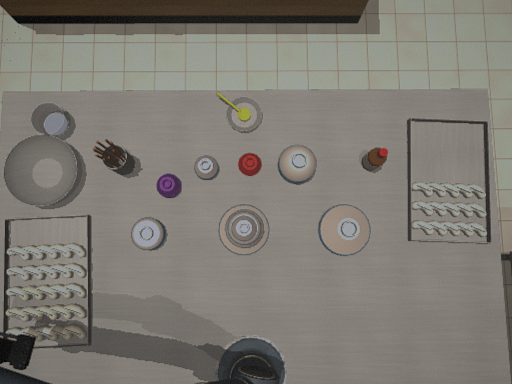

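```bash
cat > h.py <<'E'
from bench import robot
import cv2,numpy as np
def proj(c,P):
    q=np.atleast_2d(P)@c["extrinsics"][:3,:3].T+c["extrinsics"][:3,3]
    q=q*[1,-1,-1]; q=q@np.array(c["K"]).T
    return q[:,:2]/q[:,2:]
def unproj(c,uv,z):
    E=c["extrinsics"];R=E[:3,:3];o=-R.T@E[:3,3]
    d=R.T@(np.linalg.inv(c["K"])@[*uv,1]*[1,-1,-1])
    return o+d*(z-o[2])/d[2]
T=np.linspace(0,2*np.pi,180,endpoint=False)
def circ(x,y,r,z): return np.c_[x+r*np.cos(T),y+r*np.sin(T),0*T+z]
def score(g,c,x,y,circs):   # mean gradient magnitude on predicted circles
    s=0
    for r,z in circs:
        p=proj(c,circ(x,y,r,z)).astype(np.float32)
        s+=cv2.remap(g,p[None,:,0],p[None,:,1],cv2.INTER_LINEAR).mean()
    return s
def grad(img):
    a=cv2.GaussianBlur(img.astype(np.float32),(0,0),.8)
    return np.sqrt((cv2.Sobel(a,5,1,0)**2+cv2.Sobel(a,5,0,1)**2).sum(2))
def fit(c,x0,y0,circs,w=.018):
    g=grad(c["img"]);G=np.arange(-w,w+1e-9,.001)
    S=np.array([[score(g,c,x0+a,y0+b,circs) for b in G] for a in G])
    i,j=np.unravel_index(S.argmax(),S.shape); return x0+G[i],y0+G[j]
def crop(c,p,circs,n=24,k=6):
    u,v=proj(c,[[p[0],p[1],circs[0][1]]])[0].round().astype(int)
    u0,v0=u-n,v-n
    im=cv2.resize(c["img"][v0:v0+2*n,u0:u0+2*n,::-1],None,fx=k,fy=k,interpolation=cv2.INTER_CUBIC)
    for r,z in circs:
        q=((proj(c,circ(p[0],p[1],r,z))-[u0,v0]+.5)*k).round().astype(np.int32)
        cv2.polylines(im,[q],True,(0,255,0),1)
    return cv2.resize(im,(155,155)) 
OBJ=dict(tower=((244,229),[(.016,.147),(.040,.099),(.053,.081),(.063,.036),(.085,0)]),
 tea_cup=((206,166),[(.016,.068),(.040,0),(.040,.02)]),
 sauce_dish=((147,233),[(.022,.064),(.053,0),(.053,.034)]),
 rice_bowl=((299,161),[(.024,.098),(.063,0),(.063,.04)]),
 noodle_bowl=((348,229),[(.026,.097),(.085,0),(.085,.023)]))
E
python3 - <<'E'
from h import *
t,s=robot.camera("top"),robot.camera("scene")
rows=[[],[]]
for n,(uv,cs) in OBJ.items():
    p=unproj(t,uv,cs[0][1])[:2]
    a=fit(t,*p,cs); b=fit(s,*p,cs)
    print(n,p.round(4),"top",np.round(a,4),"scene",np.round(b,4), "footonly",np.round(fit(t,*p,cs[:1]),4),np.round(fit(s,*p,cs[:1]),4))
    rows[0].append(crop(t,a,cs,32));rows[1].append(crop(s,b,cs,32))
cv2.imwrite("pics/m1.png",np.vstack([np.hstack(r) for r in rows]))
E
```

```text
tower [0.4552 0.0147] top [0.4672 0.0127] scene [0.4732 0.0157] footonly [0.4582 0.0057] [0.4732 0.0167]
tea_cup [0.6665 0.1363] top [0.6685 0.1383] scene [0.6845 0.1403] footonly [0.6725 0.1303] [0.6835 0.1403]
sauce_dish [0.451  0.3253] top [0.45   0.3253] scene [0.451  0.3283] footonly [0.451  0.3273] [0.463  0.3283]
rice_bowl [ 0.6739 -0.1646] top [ 0.6749 -0.1696] scene [ 0.6869 -0.1626] footonly [ 0.6749 -0.1636] [ 0.6919 -0.1616]
noodle_bowl [ 0.4536 -0.3142] top [ 0.4526 -0.3232] scene [ 0.4716 -0.3122] footonly [ 0.4546 -0.3142] [ 0.4716 -0.3122]
```

View pics/m1.png

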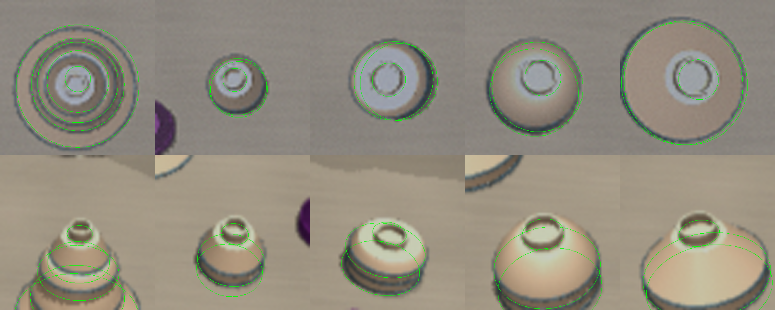

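Run:
```python
from h import *
t,s=robot.camera("top"),robot.camera("scene")
for c in(t,s): print(proj(c,[[0,0,0],[0.156,.657,.223]]).round(1), c["extrinsics"][:3,:3].T@-c["extrinsics"][:3,3])
p=(.4546,-.3152)
cs=OBJ["noodle_bowl"][1]; c2=OBJ["tower"][1]
import h
ims=[]
for cc,pp in((cs,p),(c2,(.4575,.0147))):
    r=[]
    for c in(t,s):
        u,v=proj(c,[[*pp,cc[0][1]/2]])[0].round().astype(int)
        n=32;k=8
        im=cv2.resize(c["img"][v-n:v+n,u-n:u+n,::-1],None,fx=k,fy=k,interpolation=cv2.INTER_CUBIC)
        for rr,z in cc: cv2.polylines(im,[((proj(c,circ(*pp,rr,z))-[u-n,v-n]+.5)*k).round().astype(np.int32)],True,(0,255,0),1)
        r.append(cv2.resize(im,(300,300)))
    ims.append(np.hstack(r))
cv2.imwrite("pics/m2.png",np.vstack(ims))
```

```text
[[250.2 372.3]
 [ 11.7 339.4]] [0.38050373 0.01432836 1.51401503]
[[258.5 103.7]
 [451.   83.3]] [1.45298503 0.03506646 0.98423489]
```

View pics/m2.png

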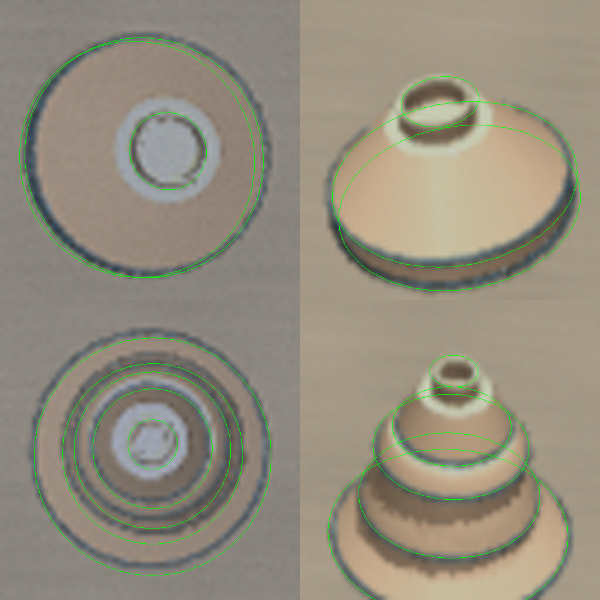

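```bash
cat >> h.py <<'E'
def feat(c):
    a=c["img"].astype(np.float32); f=(a[:,:,2]-a[:,:,0])/(a.sum(2)+20)
    return cv2.GaussianBlur(f,(0,0),.7)
RIM=dict(tower=[(.040,.099),(.053,.081),(.063,.036),(.085,0)],tea_cup=[(.04,0),(.04,.02)],
 sauce_dish=[(.053,z) for z in(0,.017,.034)],rice_bowl=[(.063,z) for z in(0,.02,.04)],noodle_bowl=[(.085,z) for z in(0,.023)])
def rimfit(cams,p0,circs,w=.02):
    circs=[(r-.0005,z+.002) for r,z in circs]
    G=np.arange(-w,w+1e-9,.001);Ss=[]
    for c in cams:
        f=feat(c); Ss.append(np.array([[score(f,c,p0[0]+a,p0[1]+b,circs) for b in G] for a in G]))
    out=[]
    for S in Ss+[sum(Ss)]:
        i,j=np.unravel_index(S.argmax(),S.shape); out.append((round(p0[0]+G[i],4),round(p0[1]+G[j],4)))
    return out
def overlay(jobs,fn,k=8,w=190):
    rows=[]
    for c in jobs[0]:
        r=[]
        for p,cs in jobs[1]:
            h=max(z for _,z in cs); n=int(22+max(r for r,_ in cs)*180)
            u,v=proj(c,[[*p,h/2]])[0].round().astype(int)
            im=cv2.resize(c["img"][v-n:v+n,u-n:u+n,::-1],None,fx=k,fy=k,interpolation=cv2.INTER_CUBIC)
            for rr,z in cs: cv2.polylines(im,[((proj(c,circ(*p,rr,z))-[u-n,v-n]+.5)*k).round().astype(np.int32)],True,(0,255,0),1)
            r.append(cv2.resize(im,(w,w)))
        rows.append(np.hstack(r))
    cv2.imwrite(fn,np.vstack(rows))
E
python3 - <<'E'
from h import *
cams=robot.camera("top"),robot.camera("scene")
P0=dict(tower=(.459,.0147),tea_cup=(.6705,.1373),sauce_dish=(.451,.3273),rice_bowl=(.6749,-.1636),noodle_bowl=(.4546,-.3142))
J=[]
for n,p in P0.items():
    o=rimfit(cams,p,RIM[n]); print(n,o); J.append((o[2],RIM[n]+[OBJ[n][1][0]]))
overlay((cams,J[1:]),"pics/m3.png",w=200)
E
```

```text
tower [(np.float64(0.463), np.float64(0.0157)), (np.float64(0.46), np.float64(0.0167)), (np.float64(0.462), np.float64(0.0157))]
tea_cup [(np.float64(0.6735), np.float64(0.1413)), (np.float64(0.6705), np.float64(0.1423)), (np.float64(0.6725), np.float64(0.1423))]
sauce_dish [(np.float64(0.451), np.float64(0.3313)), (np.float64(0.449), np.float64(0.3323)), (np.float64(0.451), np.float64(0.3323))]
rice_bowl [(np.float64(0.6799), np.float64(-0.1666)), (np.float64(0.6769), np.float64(-0.1656)), (np.float64(0.6779), np.float64(-0.1656))]
noodle_bowl [(np.float64(0.4566), np.float64(-0.3202)), (np.float64(0.4526), np.float64(-0.3192)), (np.float64(0.4556), np.float64(-0.3202))]
```

View pics/m3.png

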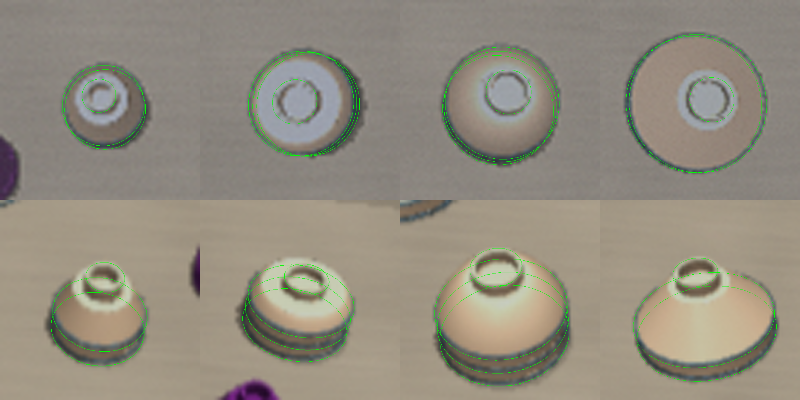

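```bash
cat >> h.py <<'E'
PILE=dict(tea_cup=(.6725,.1423),sauce_dish=(.451,.3323),rice_bowl=(.6779,-.1656),noodle_bowl=(.4556,-.3202))
# shoulder z in tower, on pile ; rim radius; body height to shoulder
G=dict(tea_cup=(.131,.072,.040,.032),sauce_dish=(.099,.069,.053,.018),rice_bowl=(.079,.103,.063,.043),noodle_bowl=(.056,.102,.085,.056))
def yaws(p,base):
    c=[]
    for k in(-1,0,1,2):
        y=base+k*np.pi/2; q=robot.solve_ik([*p],[np.pi,0,y])
        if q is not None: c.append((abs(q[6]),y))
    return [y for _,y in sorted(c)]
E
python3 - <<'E'
from h import *
for p in [(.461,.016,.2),(.461,.016,.06)]+[(*v,z) for v in PILE.values() for z in(.2,)]:
    for y in (0,np.pi/2,np.pi,-np.pi/2,np.pi/4,-np.pi/4,3*np.pi/4,-3*np.pi/4):
        q=robot.solve_ik(list(p),[np.pi,0,y]); print(p,round(y,2),None if q is None else (np.round(q,2)[[0,6]]), end=' | ')
    print()
E
```

```text
(0.461, 0.016, 0.2) 0 [-0.89 -1.5 ] | (0.461, 0.016, 0.2) 1.57 [-0.73  0.01] | (0.461, 0.016, 0.2) 3.14 [-0.6   1.55] | (0.461, 0.016, 0.2) -1.57 [0.93 2.56] | (0.461, 0.016, 0.2) 0.79 [-0.81 -0.75] | (0.461, 0.016, 0.2) -0.79 [-1.09 -2.17] | (0.461, 0.016, 0.2) 2.36 [-0.65  0.78] | (0.461, 0.016, 0.2) -2.36 [-0.53  2.32] | 
(0.461, 0.016, 0.06) 0 [-0.87 -1.01] | (0.461, 0.016, 0.06) 1.57 [-0.63  0.28] | (0.461, 0.016, 0.06) 3.14 [-0.44  1.68] | (0.461, 0.016, 0.06) -1.57 [0.77 2.24] | (0.461, 0.016, 0.06) 0.79 [-0.73 -0.41] | (0.461, 0.016, 0.06) -0.79 [-0.96 -1.66] | (0.461, 0.016, 0.06) 2.36 [-0.54  0.98] | (0.461, 0.016, 0.06) -2.36 [-0.3   2.36] | 
(0.6725, 0.1423, 0.2) 0 [-0.73 -1.51] | (0.6725, 0.1423, 0.2) 1.57 [-0.65 -0.  ] | (0.6725, 0.1423, 0.2) 3.14 [-0.45  1.42] | (0.6725, 0.1423, 0.2) -1.57 [0.41 2.32] | (0.6725, 0.1423, 0.2) 0.79 [-0.73 -0.72] | (0.6725, 0.1423, 0.2) -0.79 [-0.92 -2.06] | (0.6725, 0.1423, 0.2) 2.36 [-0.57  0.72] | (0.6725, 0.1423, 0.2) -2.36 [-0.33  2.12] | 
(0.451, 0.3323, 0.2) 0 [-1.21 -2.04] | (0.451, 0.3323, 0.2) 1.57 [-1.   -0.58] | (0.451, 0.3323
[... 242 characters left out ...]
(0.6779, -0.1656, 0.2) 0 [-0.46 -0.84] | (0.6779, -0.1656, 0.2) 1.57 [-0.41  0.66] | (0.6779, -0.1656, 0.2) 3.14 [-0.24  2.05] | (0.6779, -0.1656, 0.2) -1.57 [-0.46 -2.4 ] | (0.6779, -0.1656, 0.2) 0.79 [-0.43 -0.09] | (0.6779, -0.1656, 0.2) -0.79 [-0.46 -1.61] | (0.6779, -0.1656, 0.2) 2.36 [-0.38  1.41] | (0.6779, -0.1656, 0.2) -2.36 [0.77 2.08] | 
(0.4556, -0.3202, 0.2) 0 [-0.28 -0.53] | (0.4556, -0.3202, 0.2) 1.57 [-0.28  1.04] | (0.4556, -0.3202, 0.2) 3.14 [-0.26  2.59] | (0.4556, -0.3202, 0.2) -1.57 [-0.28 -2.1 ] | (0.4556, -0.3202, 0.2) 0.79 [-0.28  0.26] | (0.4556, -0.3202, 0.2) -0.79 [-0.28 -1.31] | (0.4556, -0.3202, 0.2) 2.36 [-0.26  1.8 ] | (0.4556, -0.3202, 0.2) -2.36 [1.28 2.49] |
```

```bash
cat >> h.py <<'E'
Y=np.pi/2
def pick(n,xy,force,up=.25,yaw=Y,start=True):
    zs=G[n][0]+.0025
    robot.goto([*xy,max(zs+.08,.2)],[np.pi,0,yaw])
    robot.movel([*xy,zs],rate=.12)
    f0=robot.get_ft_force()
    robot.clamp(force); robot.hold(.2)
    print("gap",robot.get_finger_gap(),"grip",robot.get_grip_force(),"dF",(robot.get_ft_force()-f0).round(2))
    robot.movel([*xy,zs+.03],rate=.08); robot.movel([*xy,up],rate=.2)
    print("gap",robot.get_finger_gap(),"t",robot.get_time(),robot.get_ft_force().round(2))
def see(n,fn,pile=True):
    "fit held piece and pile in both cameras; return hover offset (held-pile)"
    cams=robot.camera("top"),robot.camera("scene")
    e=robot.get_ee_pos(); zr=e[2]-.0025-G[n][3]
    h=rimfit(cams,e[:2],[(G[n][2],zr)],.015); print("ee",np.round(e,4)); print("held-ee",[np.round(np.subtract(a,e[:2]),4).tolist() for a in h])
    J=[(e[:2],[(G[n][2],zr)]),(PILE[n],RIM[n])]
    if pile:
        q=rimfit(cams,PILE[n],RIM[n],.012); print("pile-est",[np.round(np.subtract(a,PILE[n]),4).tolist() for a in q])
    overlay((cams,J),fn,w=300)
E
python3 - <<'E'
from h import *
pick("tea_cup",(.461,.016),15)
robot.movel([*PILE["tea_cup"],.25],rate=.25)
robot.movel([*PILE["tea_cup"],.16],rate=.2)
see("tea_cup","pics/c1.png"); print(robot.get_time())
E
```

```text
gap 0.03131586253055966 grip 15.000021904706955 dF [-1.36 -0.42  0.73]
gap 0.03172768858057401 t 5.9917 [ 0.42  1.23 -0.87]
ee [0.6738 0.1421 0.1623]
held-ee [[0.004, 0.015], [-0.001, 0.001], [0.0, 0.001]]
pile-est [[-0.001, 0.0], [-0.002, 0.0], [-0.002, 0.0]]
7.825
```

View pics/c1.png

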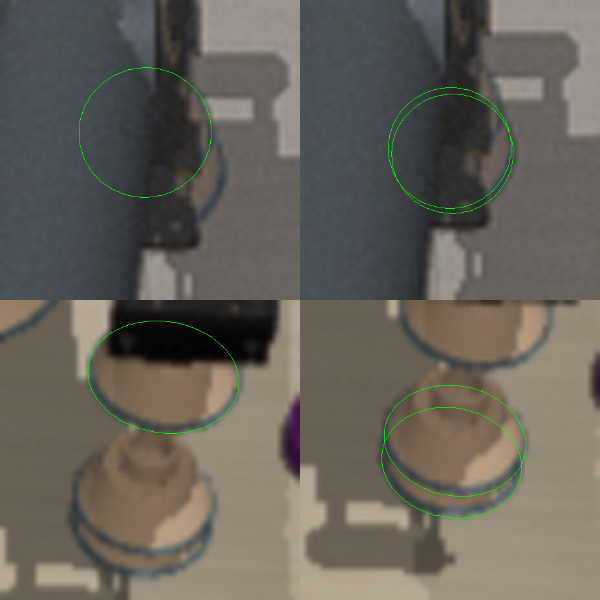

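```bash
cat >> h.py <<'E'
PILE=dict(tea_cup=(.671,.1415),sauce_dish=(.449,.3320),rice_bowl=(.6765,-.1656),noodle_bowl=(.4526,-.3192))
def place(n,xy,dz=0,thr=2.5):
    zt=G[n][1]+.0025+dz
    robot.movel([*xy,zt+.012],rate=.06); robot.hold(.3)
    b=robot.get_ft_force(); e=robot.get_ee_pos(); print("hover",np.round(e-[*xy,zt+.012],4))
    z=zt+.010
    while z>zt-.006:
        robot.movel([*xy,z],rate=.03); robot.hold(.1)
        d=robot.get_ft_force()-b
        if d[2]>thr: break
        z-=.0015
    print("down z-zt",round(z-zt,4),"ee-zt",round(robot.get_ee_pos()[2]-zt,4),"dF",d.round(2),"t",robot.get_time())
def release(xy,up=.25):
    robot.open_gripper(); robot.hold(.2); z=robot.get_ee_pos()[2]
    robot.movel([*xy,z+.04],rate=.1); robot.movel([*xy,up],rate=.25); print("t",robot.get_time())
E
python3 - <<'E'
from h import *
place("tea_cup",PILE["tea_cup"]); print(robot.get_ee_pos().round(4),robot.get_finger_gap())
E
```

```text
hover [0.0001 0.     0.0002]
down z-zt -0.0005 ee-zt -0.0 dF [-0.5   0.84  3.87] t 12.3
[0.6713 0.1415 0.0745] 0.031228971716827997
```

Run:
```python
from h import *
release(PILE["tea_cup"])
s=robot.camera("scene"); 
print("tower",rimfit([s],(.46,.0167),RIM["tower"][1:],.012)[0], "dish",rimfit([s],(.46,.0167),RIM["tower"][1:2],.012)[0])
print("cup",rimfit([s],PILE["tea_cup"],[(.04,.04)],.012)[0])
pick("sauce_dish",(.460,.0165),15)
p=PILE["sauce_dish"]
robot.movel([*p,.25],rate=.25); robot.movel([*p,.15],rate=.2); robot.hold(.3)
see("sauce_dish","pics/c2.png"); print(robot.get_time())
```

```text
t 14.875
tower (np.float64(0.46), np.float64(0.0167)) dish (np.float64(0.46), np.float64(0.0167))
cup (np.float64(0.671), np.float64(0.1425))
gap 0.043482672777511444 grip 14.999962896108627 dF [-0.64  1.47 -0.85]
gap 0.04329413255074796 t 19.1417 [-0.93  0.64 -1.08]
ee [0.4492 0.3322 0.1505]
held-ee [[-0.004, -0.015], [-0.001, 0.001], [0.0, -0.0]]
pile-est [[0.003, 0.0], [0.0, 0.001], [0.002, 0.0]]
21.6083
```

View pics/c2.png

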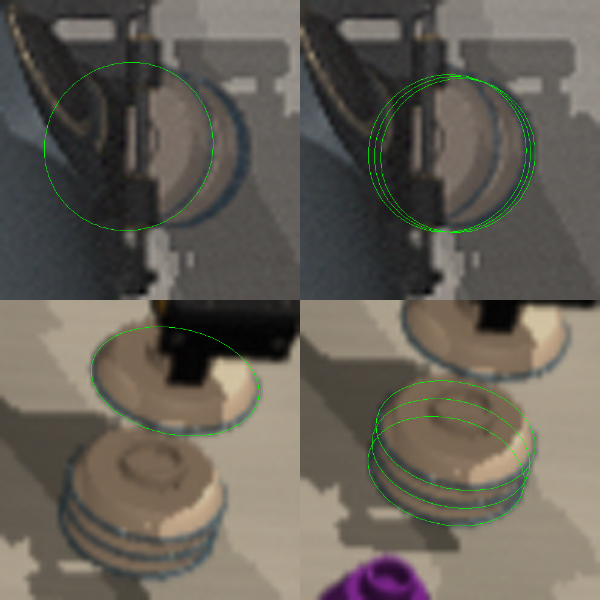

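Run:
```python
from h import *
p=(.450,.3325)
place("sauce_dish",p); print(robot.get_ee_pos().round(4))
c=robot.camera("scene"); overlay(([c,robot.camera("top")],[(p,[(.053,.051),(.053,.034),(.053,0)])]),"pics/c3.png",w=290)
```

```text
hover [0.0001 0.0001 0.0002]
down z-zt -0.0005 ee-zt 0.0 dF [-1.87 -1.13  6.73] t 25.9667
[0.4503 0.3327 0.0715]
```

Fully seated height again. Release, then take the rice bowl.

Run:
```python
from h import *
release((.450,.3325))
s=robot.camera("scene")
print("rice",rimfit([s],(.46,.0167),RIM["tower"][2:3],.012)[0],"noodle",rimfit([s],(.46,.0167),RIM["tower"][3:],.012)[0])
print("dish",rimfit([s],(.450,.3325),[(.053,.051)],.012)[0])
pick("rice_bowl",(.460,.0165),20,up=.26)
p=PILE["rice_bowl"]
robot.movel([*p,.26],rate=.25); robot.movel([*p,.19],rate=.2); robot.hold(.3)
see("rice_bowl","pics/c4.png"); print(robot.get_time())
```

```text
t 28.5083
rice (np.float64(0.462), np.float64(0.0147)) noodle (np.float64(0.46), np.float64(0.0177))
dish (np.float64(0.45), np.float64(0.3325))
gap 0.04713356997330294 grip 20.000118613243103 dF [ 0.92 -0.16 -0.23]
gap 0.047102192027010485 t 33.2833 [-0.21 -0.38 -1.91]
ee [ 0.6768 -0.1658  0.1907]
held-ee [[-0.006, 0.007], [-0.001, -0.002], [-0.001, -0.002]]
pile-est [[-0.009, 0.002], [0.001, 0.0], [0.001, 0.0]]
35.4667
```

View pics/c4.png

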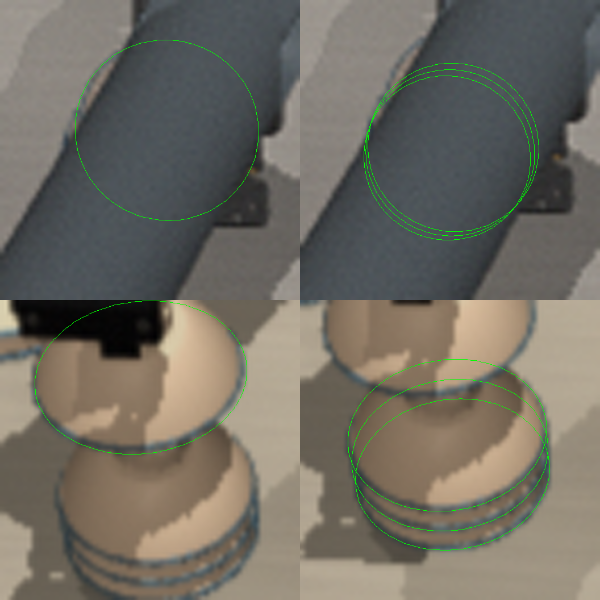

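Run:
```python
from h import *
p=(.678,-.1638)
place("rice_bowl",p); print(robot.get_ee_pos().round(4))
```

```text
hover [ 0.0001 -0.      0.0002]
down z-zt -0.0005 ee-zt 0.0002 dF [-0.91  1.07  5.76] t 39.925
[ 0.6783 -0.164   0.1057]
```

Run:
```python
from h import *
release((.678,-.1638))
s=robot.camera("scene")
print("noodle",rimfit([s],(.46,.0167),RIM["tower"][3:],.012)[0],"rice",rimfit([s],(.677,-.1656),[(.063,.06)],.012)[0])
pick("noodle_bowl",(.460,.017),30,up=.26)
p=PILE["noodle_bowl"]
robot.movel([*p,.26],rate=.25); robot.movel([*p,.21],rate=.2); robot.hold(.3)
see("noodle_bowl","pics/c5.png"); print(robot.get_time())
```

```text
t 42.175
noodle (np.float64(0.46), np.float64(0.0177)) rice (np.float64(0.677), np.float64(-0.1656))
gap 0.05135557888027335 grip 30.000133216381073 dF [ 1.27  0.19 -0.63]
gap 0.051333031463991104 t 47.1 [ 0.11 -0.31 -3.61]
ee [ 0.4528 -0.3194  0.2106]
held-ee [[0.001, -0.002], [-0.002, -0.0], [-0.001, -0.001]]
pile-est [[0.003, -0.001], [0.001, 0.0], [0.002, 0.0]]
49.3917
```

View pics/c5.png

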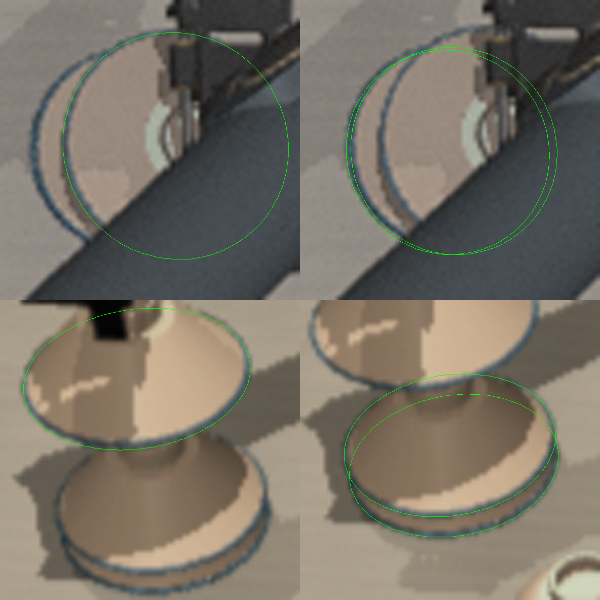

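Run:
```python
from h import *
p=(.455,-.319)
place("noodle_bowl",p); print(robot.get_ee_pos().round(4))
```

```text
hover [ 0.0001 -0.      0.0001]
down z-zt -0.0005 ee-zt 0.0001 dF [-0.95  0.95  7.49] t 54.2
[ 0.4552 -0.3192  0.1046]
```

Run:
```python
from h import *
release((.455,-.319),.28)
robot.movel([.5,.02,.35],rate=.25); robot.goto_joints([-1.367,0.469,-0.049,1.532,0.024,1.141,-0.082]); robot.hold(.3)
cams=robot.camera("top"),robot.camera("scene")
st=dict(tea_cup=.02,sauce_dish=.017,rice_bowl=.02,noodle_bowl=.023)
J=[]
for n,p in PILE.items():
    r=G[n][2]; m=len(RIM[n]); top=[(r,m*st[n])]
    o=rimfit(cams,p,RIM[n],.012); q=rimfit(cams,p,top,.012)
    print(n,"pile",np.round(o[:2],4).tolist(),"new",np.round(q[:2],4).tolist()); J.append((q[2],RIM[n]+top))
overlay((cams,J),"pics/f.png",w=200)
cv2.imwrite("pics/fs.png",cams[1]["img"][:,:,::-1]); print(robot.get_time())
```

```text
t 56.525
tea_cup pile [[0.675, 0.1425], [0.67, 0.1425]] new [[0.671, 0.1405], [0.671, 0.1425]]
sauce_dish pile [[0.452, 0.333], [0.449, 0.333]] new [[0.451, 0.329], [0.451, 0.333]]
rice_bowl pile [[0.6825, -0.1676], [0.6775, -0.1656]] new [[0.6775, -0.1646], [0.6775, -0.1656]]
noodle_bowl pile [[0.4566, -0.3232], [0.4526, -0.3192]] new [[0.4556, -0.3182], [0.4536, -0.3192]]
61.075
```

View pics/f.png

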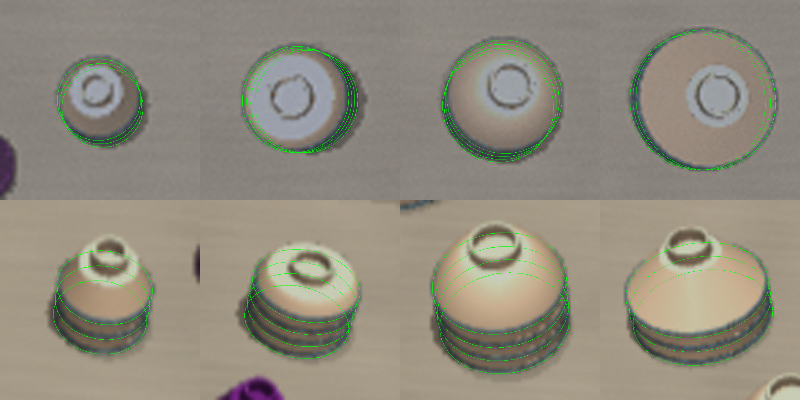

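View pics/fs.png

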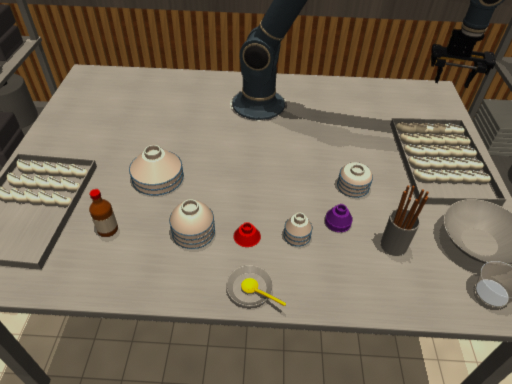

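The pictures show all four pieces level and nested on their own piles: noodle bowl at (157,165), rice bowl (192,222), tea cup (298,229) and sauce dish (355,179). The sauce bottle (103,213) and chopstick holder (399,230) have not moved.

```bash
python3 -c "
from bench import robot
print(robot.hand_in())"
```

```text
the job is handed in; nothing more can be done
None
```

The tower is down and the job handed in: the tea cup, sauce dish, rice bowl and noodle bowl were each set, in that order, at full nesting depth on their own piles in about 61 s, with the sauce bottle and chopstick holder untouched.

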